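# Eject the feeder's locked drawer and pull its spent cartridges

## Task

The plant feeder's cartridge drawer is locked: pick up the release pin from the cork pad and poke it into the small hole in the feeder's side to trip the latch inside, so that the drawer springs out. Pull every cartridge that is in the drawer out of its socket and put them all inside the shallow wooden crate, then push the emptied drawer back in until it locks. Leave the release pin lying on the cork pad, the crate level on the table, and do not disturb the tin, the spray can or the potted plant.

Things in the scene. Friction and masses are not known exactly. Their poses are not given: they have to be found in the camera images.
- feeder: Fixed white plastic box, thin green band near its top, black panel on its roof, 150 (its x) by 200 (its y) by 100 mm high. Origin: centre of its underside, on the table; z up. Its own -x is the front, out of which the drawer comes, roughly away from the robot base; the small access hole is in its +y side wall.
- pin_hole (a point): Centre of the mouth of the access hole, on the outer face of the feeder's +y side wall, at (45, 100, 50) mm in the feeder's frame, so 50 mm above the table. Round, 14 mm across, wall 5 mm thick, axis level: the pin goes in along the feeder's -y. The hidden latch pad, 24 mm square, stands 25 mm in from this face.
- drawer (a joint): How far the drawer is out, m: 0 = shut and locked, about 0.1 = fully out. Once the latch is tripped a spring (6 N shut, 2 N out) drives it out within about 1.5 s. To lock it, push it in past 0 to about -0.004 (stop at -0.006); that takes about 8 N, the latch snaps in by itself (no pin needed) and on release the drawer springs back to 0.
- drawer_face (a point): Middle of the outer face of the grey grip block (70 mm wide, 26 mm high, top 48 mm above the table) on the drawer's front panel; (-100, 0, 38) mm in the feeder's frame when shut, moves with the drawer. Push it towards the feeder's +x to shut. 60 mm behind this face five sockets in a row along y, 36 mm apart, in a block 45 mm high; with the drawer out they are 65 mm clear of the feeder.
- latch (a joint): Travel of the hidden sprung latch pad, m: 0 at rest. The drawer is let go once it is pushed in 0.005 to 0.007 (pin tip 30 to 32 mm inside the hole's mouth); it stops at 0.012 (37 mm). Pushing takes 1.5 to 4 N; it springs back by itself.
- cartridge1: Plug-in cartridge, 64 mm tall, 35 g; may be absent (None). Grey stem 12 x 12 mm, 28 mm long, origin at the centre of its foot, z along it; white ribbed head from z = 28 to 64 mm, 16 mm (x) by 22 mm (y). Starts upright in its socket, shut in, at (-40, -72, 17) mm in the feeder's frame, axes along the feeder's; comes out with the drawer. A sprung detent grips the stem: pull straight up, 7 to 10 N, free once 28 mm up.
- cartridge2: Plug-in cartridge, 64 mm tall, 35 g; may be absent (None). Grey stem 12 x 12 mm, 28 mm long, origin at the centre of its foot, z along it; white ribbed head from z = 28 to 64 mm, 16 mm (x) by 22 mm (y). Starts upright in its socket, shut in, at (-40, -36, 17) mm in the feeder's frame, axes along the feeder's; comes out with the drawer. A sprung detent grips the stem: pull straight up, 7 to 10 N, free once 28 mm up.
- cartridge3: Plug-in cartridge, 64 mm tall, 35 g; may be absent (None). Grey stem 12 x 12 mm, 28 mm long, origin at the centre of its foot, z along it; white ribbed head from z = 28 to 64 mm, 16 mm (x) by 22 mm (y). Starts upright in its socket, shut in, at (-40, 0, 17) mm in the feeder's frame, axes along the feeder's; comes out with the drawer. A sprung detent grips the stem: pull straight up, 7 to 10 N, free once 28 mm up.
- cartridge4: Plug-in cartridge, 64 mm tall, 35 g; may be absent (None). Grey stem 12 x 12 mm, 28 mm long, origin at the centre of its foot, z along it; white ribbed head from z = 28 to 64 mm, 16 mm (x) by 22 mm (y). Starts upright in its socket, shut in, at (-40, 36, 17) mm in the feeder's frame, axes along the feeder's; comes out with the drawer. A sprung detent grips the stem: pull straight up, 7 to 10 N, free once 28 mm up.
- cartridge5: Plug-in cartridge, 64 mm tall, 35 g; may be absent (None). Grey stem 12 x 12 mm, 28 mm long, origin at the centre of its foot, z along it; white ribbed head from z = 28 to 64 mm, 16 mm (x) by 22 mm (y). Starts upright in its socket, shut in, at (-40, 72, 17) mm in the feeder's frame, axes along the feeder's; comes out with the drawer. A sprung detent grips the stem: pull straight up, 7 to 10 N, free once 28 mm up.
- pad: Fixed cork pad, 90 (x) by 170 (y) by 6 mm thick, where the release pin lies at the start and must lie at the end. Origin: centre of its underside, on the table.
- pin: Release pin, 60 g, lying flat: square wooden handle 60 mm long, 16 mm thick, and a steel shaft 7 mm in diameter, 70 mm long, along its own x. Origin: centre of the handle's underside (the shaft's axis is 8 mm above it); handle from x = -30 to 30 mm, shaft from 30 to 100 mm. At the start it points roughly to the robot's left (+y), roughly the way it goes into the hole.
- pin_tip (a point): The free end of the pin's steel shaft, on its axis.
- crate: Loose open wooden crate, 170 (x) by 230 (y) by 50 mm high, walls and floor 8 mm or less thick, 0.7 kg. Origin: centre of its underside, on the table; z up. Cartridges may lie or stand in it anyhow.
- tin: Bystander: open steel tin, 80 mm across, 100 mm tall; origin at its underside. Leave alone.
- spraycan: Bystander: aluminium spray can, 52 mm across, about 150 mm tall; origin at its underside. Leave alone.
- potplant: Bystander: small plant in a terracotta pot, 84 mm across, leaves up to about 190 mm high; origin at its underside. Leave alone.
Mind the look-alikes: they are no part of the job. Several things have the shape of the pin; the one meant has the colours described above.

How it is judged:
By the outcome, as a careful person would: the job done as asked, in the order asked, and still so for the second after the job is handed in, with the robot touching nothing.
Of cartridge1, cartridge2, cartridge3, cartridge4, cartridge5 only 3 to 5 are there at a start; the rules pass over those that are not, and their reading is None.
At some moment in a run one of crate, pin may be knocked a few centimetres aside while the robot is not near it.
Once in a run the grip may slacken for a moment while it holds something.
It also fails if it takes over 210 s, if anything falls off the work surface, if the arm or the gripper's body presses on something with over 40 N, if the wrist force passes 120 N, or if a joint passes its speed limit or range.

## Robot

A 6-joint arm with a two-finger parallel gripper is mounted at the origin on the work surface. World frame = base frame: x ahead of the robot, y to its left, z up, the work surface at z = 0. Lengths are in m, angles in rad, forces in N, time in s.
With the tool pointing down it reaches from about 0.375 to 0.9 m from the base axis. Payload 3.1 kg.
Tool frame: the origin (TCP) lies midway between the tips of the shut fingers; the grasp point (between the pads) lies 19 mm behind it; z points along the fingers, y is the line along which they close (so a half turn about z gives the same grasp; the last joint's range is limited). The gripper opens to 85 mm and grips with 20 to 120 N. Pads are 22 mm wide; open, the fingers measure 114 mm over their backs; the gripper's body (76 mm by 85 mm) begins 54 mm behind the grasp point. The pads swing forward as they close: fully open they stand 13 mm farther back than shut.
Start: joints at [1.109, 0.527, 1.433, -0, 1.181, -0.178], TCP at [0.175, 0.6, 0.231] pointing down, gripper open.
Joint ranges: [-3.08, 3.08], [-0.75, 2.2], [0.22, 2.44], [-1.43, 4.57], [0, 2.65], [-2.85, 2.85]. Speed limits (rad/s): [2.79, 2.79, 3.14, 3.14, 3.14, 3.14].

## Interface

Orientations are given as a unit quaternion [x, y, z, w].
In Python, from station import manip gives the robot as it stands.
- The arm moves only by the tool step_arm, never from a script. Its argument "targets" is text: rows parted by semicolons, each of 4 numbers parted by spaces: the shift along the tool's x, y, z in mm, then the turn about the tool's z in degrees. A call has 1 to 12 rows; each row is the pose to reach, as a shift and turn from the pose commanded when the call began, along the tool's axes at that moment; what a row does not reach only later rows make up. A row lasts 1/10 s, in which the tool goes at most 50 mm and 8.59 degrees, less where a joint would pass 70% of its speed; a pose out of reach is approached as far as the arm can. A call with a gripper value outside its range is refused whole. "gripper" is the closure, from 0 (fully open) to 1 (shut), set as the call begins (left out, the last holds). The fingers move at their own pace and stop on an object; "squeeze" is the grip in N (left out, the last holds). Time passes only in rows, so rows that repeat a pose let the fingers close. It gives the time, the measured TCP pose, the force, the opening and the grip force at its end, in the units of the state.
- manip.sense(): the state, without advancing time (a new reading comes with each control period).
- manip.snapshot(name): name is "side" or "top"; returns the picture (384x512x3 uint8, red, green, blue); there is no depth.
- manip.get_calibration(name): a dict with "fov_y" (degrees; the focal length in pixels is half the picture's height over the tangent of half this angle, whatever the lens; pixels are square), "cx", "cy" (the principal point, pixels), "extrinsics" (4x4, takes a point from camera to world coordinates). Camera axes: x right, y down, z forward; pixel columns grow to the right and rows downward; lengths in m; the calibration is good to about 2 mm. A picture is of the moment at which its call begins. get_calibration takes no time and is no camera call.
- manip.sign_off(): hands the job in; it is judged then, once.
Trained networks look in the newest picture that a camera, given by its name, has taken for a name from the list of things; names that differ only in an ending like _2 or _b are one class to them, and where a whole thing is asked for, a point or a joint stands for the part that bears it (a point fixed in the world has none). Each returns a list of dicts, best first, with "p" (0 to 1); they miss things now and then, are a little off and sometimes report something else, mostly with a low value. They report only what shows in the picture. A call takes as long as a camera call. They do not tell look-alikes from the thing itself.
- manip.recognise(camera, query): "position" ([column, row] in pixels, amid what is visible of it).
- manip.masks_of(camera, query): "pixels" (384x512 bool, what is visible of it) and "position" ([column, row] in pixels, amid what is visible of it).
- manip.mark_of(camera, query): "position" ([column, row] in pixels: a listed point, or the origin of a listed thing).
The state is a dict: "t": time; "q": joint angles; "qd": joint speeds; "tau": joint torques, N m; "tcp_pos": TCP position; "tool_rot": TCP orientation; "force": force on the tool from outside, world axes, zero at the start; "ft_torque": the same for the moment, N m; "finger_gap": opening from 0.0 (shut) to 1.0 (fully open); "gripper_force": force on a finger pad.
Only numpy, scipy, OpenCV 4.12 (cv2) and the standard library are available. Lean on these libraries where they do the work, as an engineer would, in place of code of your own. Each camera call takes 0.05 s, during which the arm holds its last target. There are 200 camera calls.

## Working session

There is one attempt and no reset: what is moved stays moved. The work goes in short steps, Python scripts to look and compute and a tool call to move; the robot and the scene stay as the last step left them, time stands still between calls to the robot, and variables do not carry over. Pictures are saved under pics/ and viewed, at most 14 in all, crops included, and the job is handed in when it is done.

Besides the shell and the picture viewer there is one more tool, called after ">>>" as name(argument=value, ...) on one line, values as JSON. step_arm: Moves the arm, as the interface text tells. Its arguments: {"type":"object","properties":{"targets":{"type":"string"},"gripper":{"type":"number"},"squeeze":{"type":"number"}},"required":["targets"]}

```bash
ls; mkdir -p pics
cat > h.py <<'E'
import numpy as np, cv2
from station import manip
def cal(c):
    k=manip.get_calibration(c); f=192/np.tan(np.radians(k['fov_y'])/2)
    return f,k['cx'],k['cy'],np.array(k['extrinsics'])
def ray(c,p):
    f,cx,cy,E=cal(c); d=E[:3,:3]@np.array([(p[0]-cx)/f,(p[1]-cy)/f,1]); return E[:3,3],d
def at_z(c,p,z):
    o,d=ray(c,p); return o+d*(z-o[2])/d[2]
def proj(c,P):
    f,cx,cy,E=cal(c); q=E[:3,:3].T@(np.array(P)-E[:3,3]); return np.array([cx+f*q[0]/q[2],cy+f*q[1]/q[2]])
def snap(c,name,crop=None,s=1):
    im=manip.snapshot(c)[:,:,::-1]
    if crop: x0,y0,x1,y1=crop; im=im[y0:y1,x0:x1]
    cv2.imwrite('pics/'+name,cv2.resize(im,None,fx=s,fy=s,interpolation=cv2.INTER_CUBIC))
E
python3 - <<'E'
from h import *
np.set_printoptions(precision=4,suppress=True)
for c in ['top','side']:
    snap(c,c+'0.png',None,1.5); print(c,cal(c))
    print(manip.get_calibration(c).keys())
    for q in ['feeder','pin_hole','drawer_face','pad','pin','pin_tip','crate','tin','spraycan','potplant']:
        print(q,[(np.round(r['position'],1).tolist(),round(r['p'],2)) for r in manip.mark_of(c,q)][:5])
s=manip.sense(); print(s)
E
```

```text
pics
top (np.float64(450.5553648634943), 252.12450919091089, 195.55456308511927, array([[ 0.0158, -0.9879,  0.1541,  0.3266],
       [-0.9997, -0.0184, -0.0159,  0.0561],
       [ 0.0185, -0.1538, -0.9879,  1.5004],
       [ 0.    ,  0.    ,  0.    ,  1.    ]]))
dict_keys(['fov_y', 'cx', 'cy', 'extrinsics'])
feeder [([227.9, 224.6], 0.89)]
pin_hole [([262.0, 223.4], 0.76)]
drawer_face [([360.8, 155.5], 0.2)]
pad [([313.0, 174.3], 0.73), ([356.3, 231.1], 0.7), ([144.9, 166.4], 0.18)]
pin [([259.5, 138.3], 0.53), ([317.1, 171.0], 0.47), ([315.5, 138.3], 0.45), ([288.6, 274.8], 0.42)]
pin_tip [([237.5, 116.9], 0.65), ([298.6, 118.7], 0.56), ([297.5, 242.0], 0.45), ([288.9, 165.0], 0.42)]
crate [([359.4, 231.6], 0.65)]
tin [([361.1, 156.5], 0.73)]
spraycan [([143.0, 163.4], 0.74)]
potplant [([126.0, 240.5], 0.7), ([230.6, 222.6], 0.52)]
side (np.float64(405.67516869147624), 252.80790515757178, 184.8488233002592, array([[ 0.8169, -0.4274,  0.3873,  0.1316],
       [-0.5767, -0.5948,  0.5601, -0.5447],
       [-0.009 , -0.6809, -0.7324,  0.8138],
       [ 0.    ,  0.    ,  0.    ,  1.    ]
[... 269 characters left out ...]
, 167.3], 0.45)]
pin_tip [([377.8, 185.7], 0.67), ([244.9, 262.2], 0.66), ([323.2, 143.4], 0.44)]
crate [([321.5, 324.9], 0.81)]
tin [([410.5, 264.4], 0.59)]
spraycan [([222.5, 115.2], 0.72)]
potplant [([139.9, 137.3], 0.78)]
{'t': 1.1, 'q': array([ 1.1085,  0.5275,  1.4327, -0.    ,  1.1814, -0.1785]), 'qd': array([ 0.0015,  0.0002,  0.0004,  0.001 ,  0.0014, -0.0005]), 'tau': array([ -0.0009, -44.2335, -17.8422,  -0.0004,   0.0008,   0.    ]), 'tcp_pos': array([0.1749, 0.6   , 0.2313]), 'tool_rot': array([ 0.1414,  0.9899, -0.    ,  0.    ]), 'force': array([ 0.0406, -0.1826,  0.1662]), 'ft_torque': array([ 0.0716,  0.0245, -0.0104]), 'gripper_force': 0.0, 'finger_gap': 1.0029879757442586}
```

View pics/top0.png

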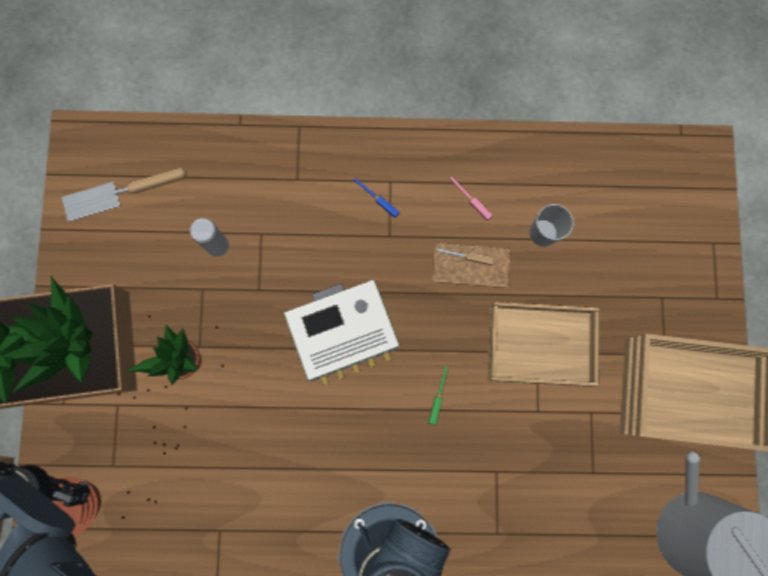

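View pics/side0.png

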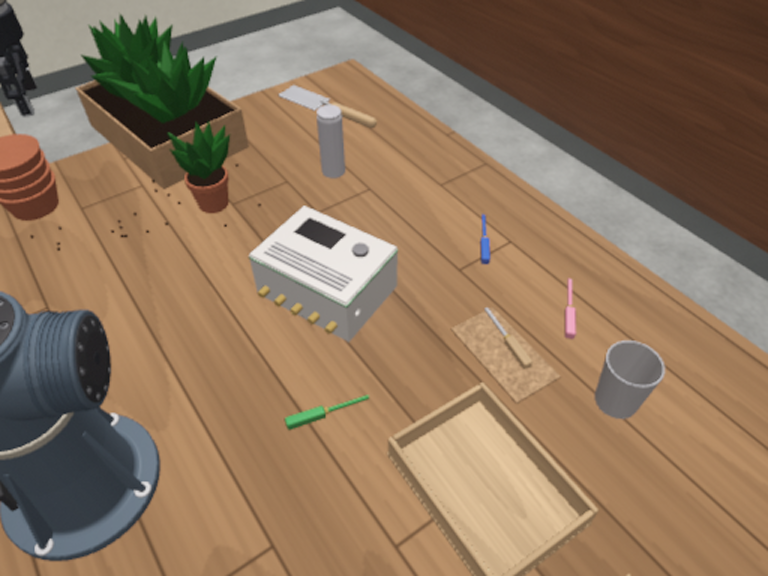

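Look-alikes of the pin, in top-picture pixels: blue-handled (252,131), pink (315,132), green (291,265), trowel (100,125). The wooden-handled steel one on the cork pad at (313,171) matches the description. Next I'll check it in a crop and fit the poses.

```bash
cat >> h.py <<'E'
from scipy.optimize import minimize
def box(x0,x1,y0,y1,z0,z1): return np.array([[x,y,z] for x in(x0,x1) for y in(y0,y1) for z in(z0,z1)],float)/1000
MODEL=dict(feeder=[box(-75,75,-100,100,0,100)],
 pin=[box(-30,30,-8,8,0,16),box(30,100,-3.5,3.5,4.5,11.5)],
 crate=[box(-85,85,-115,115,0,50)],pad=[box(-45,45,-85,85,0,6)])
def silh(c,boxes,p,z,S=4):
    f,cx,cy,E=cal(c); m=np.zeros((384*S,512*S),np.uint8); cs,sn=np.cos(p[2]),np.sin(p[2])
    for b in boxes:
        w=np.c_[cs*b[:,0]-sn*b[:,1]+p[0],sn*b[:,0]+cs*b[:,1]+p[1],b[:,2]+z]
        q=(w-E[:3,3])@E[:3,:3]; u=np.c_[cx+f*q[:,0]/q[:,2],cy+f*q[:,1]/q[:,2]]
        cv2.fillConvexPoly(m,cv2.convexHull(np.round((u+.5)*S).astype(np.int32)),1)
    return m
def get_mask(c,q,near=None):
    r=[x for x in manip.masks_of(c,q)]
    if near is not None: r=[x for x in r if np.hypot(*(np.array(x['position'])-near))<15]
    return np.array(r[0]['pixels']) if r else None
def fit(name,masks,p0,z=0,S=4):
    M={c:cv2.resize(m.astype(np.uint8),None,fx=S,fy=S,interpolation=cv2.INTER_NEAREST) for c,m in masks.items() if m is not None}
    def cost(p):
        t=0
        for c,m in M.items():
            s=silh(c,MODEL[name],p,z,S); t+=1-(s&m).sum()/max(1,(s|m).sum())
        return t/len(M)
    best=None
    p0=np.array(p0,float)
    for k in range(2):
        r=minimize(cost,p0,method='Nelder-Mead',options=dict(initial_simplex=np.array([p0]+[p0+d for d in np.diag([.012,.012,.12])]),xatol=2e-4,fatol=1e-4)); p0=r.x
    return r.x,r.fun
E
python3 - <<'E'
from h import *
np.set_printoptions(precision=4,suppress=True)
top=manip.snapshot('top')
pc=at_z('top',(313,171),.014); fe=at_z('top',(228,224),.0); cr=at_z('top',(361,231),0); pd=at_z('top',(313,175),0)
print(pc,fe,cr,pd)
snap('side','pin1.png',(280,180,400,280),5)
G=dict(feeder=(fe,np.pi+.3),pin=(pc,np.pi/2-.2),crate=(cr,0),pad=(pd,0))
for n,(p,yaw) in G.items():
    near={c:proj(c,[p[0],p[1],.05 if n=='feeder' else .01]) for c in('top','side')}
    ms={c:get_mask(c,n,near[c]) for c in near}
    z=.006 if n=='pin' else 0
    for sub in (('top','side'),('top',),('side',)):
        m={c:ms[c] for c in sub if ms[c] is not None}
        if m: print(n,sub,{c:int(v.sum()) for c,v in m.items()},*fit(n,m,[p[0],p[1],yaw],z))
for n,q in(('tin',.05),('spraycan',.07),('potplant',.06)):
    r=manip.recognise('top',n)[0]; print(n,at_z('top',r['position'],q))
E
```

```text
[ 0.6462 -0.172   0.014 ] [0.4632 0.1109 0.    ] [ 0.4475 -0.3341  0.    ] [ 0.6353 -0.1741  0.    ]
feeder ('top', 'side') {'top': 3440, 'side': 5700} [0.4686 0.1099 3.5171] 0.0523463442413829
feeder ('top',) {'top': 3440} [0.4695 0.1095 3.5181] 0.08036726978125841
feeder ('side',) {'side': 5700} [0.4681 0.1092 3.5127] 0.020999665987867844
pin ('top', 'side') {'side': 212} [ 0.6407 -0.1947  1.3648] 0.34387197501951605
pin ('side',) {'side': 212} [ 0.6407 -0.1947  1.3648] 0.34387197501951605
crate ('top', 'side') {'top': 3830, 'side': 10402} [ 0.4505 -0.3296 -0.0392] 0.025761720080448136
crate ('top',) {'top': 3830} [ 0.4511 -0.3303 -0.0438] 0.02693924340848297
crate ('side',) {'side': 10402} [ 0.4498 -0.3298 -0.0386] 0.01968814821798981
pad ('top', 'side') {'top': 1156, 'side': 1789} [ 0.6292 -0.1763 -0.0641] 0.17958576496455037
pad ('top',) {'top': 1156} [ 0.6294 -0.177  -0.0519] 0.15827637169776465
pad ('side',) {'side': 1789} [ 0.6285 -0.1754 -0.0812] 0.19664895560990692
tin [ 0.7212 -0.3445  0.05  ]
spraycan [0.6576 0.4083 0.07  ]
potplant [0.4035 0.4677 0.06  ]
```

View pics/pin1.png

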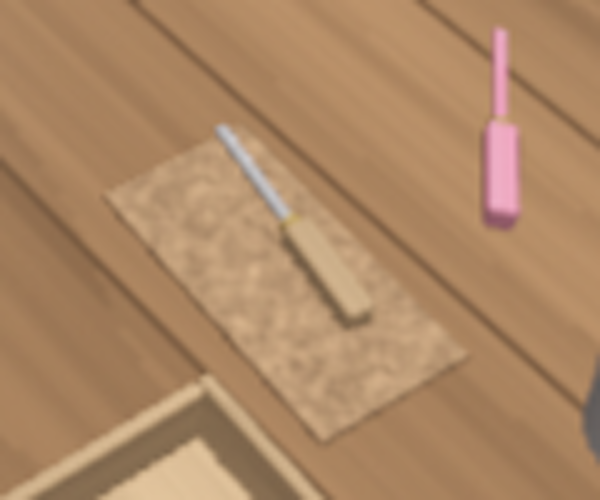

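The crop shows the wooden-handled steel pin on the cork. In side pixels its tip is at (324.2,205.6), the handle/shaft junction at (337.8,223.8) and the handle end at about (352,242).

Run:
```python
from h import *
np.set_printoptions(precision=4,suppress=True)
t=at_z('side',(324.3,205.5),.014); j=at_z('side',(337.7,224),.014)
print(t,j,np.linalg.norm(t-j),np.arctan2(*(t-j)[[1,0]]))
# top of the handle end centre, z=.022 (crop 361,309)
e=at_z('side',(280+360/5,180+306/5),.022); print(e, np.linalg.norm((t-e)[:2]), np.arctan2(*(t-e)[[1,0]]))
d=(t-e)[:2]/np.linalg.norm((t-e)[:2]); o=t[:2]-.1*d; print('origin',o,d)
# top view: mask
top=manip.snapshot('top'); im=top[:,:,::-1]
cv2.imwrite('pics/pint.png',cv2.resize(im[155:200,280:350],None,fx=10,fy=10,interpolation=cv2.INTER_CUBIC))
print(proj('top',[*t[:2],.014]),proj('top',[*o,.022]),proj('top',[*e[:2],.022]))
# hole
F=(.4686,.1099,3.515); c,s=np.cos(F[2]),np.sin(F[2])
R=np.array([[c,-s],[s,c]]); h=np.array([*(R@[.045,.1]+F[:2]),.05]); print('hole',h,proj('side',h),'axis in',R@[0,-1],np.arctan2(*(R@[0,-1])[::-1]))
a=manip.snapshot('side'); print([ (r['position'],r['p']) for r in manip.mark_of('side','pin_hole')])
im=a[185:235,155:275,::-1]; cv2.imwrite('pics/hole.png',cv2.resize(im,None,fx=6,fy=6,interpolation=cv2.INTER_CUBIC))
```

```text
[ 0.6618 -0.0992  0.014 ] [ 0.6485 -0.1628  0.014 ] 0.06499508778480072 1.3649999691374954
[ 0.6355 -0.2234  0.022 ] 0.1269944430134932 1.3624525952538575
origin [ 0.6411 -0.197 ] [0.2068 0.9784]
[291.4828 166.0845] [320.8039 172.1538] [328.6623 173.935 ]
hole [0.4632 0.0004 0.05  ] [237.8668 206.9498] axis in [-0.3648  0.9311] 1.9442036732051036
[([238.3, 208.0], 0.56)]
```

View pics/pint.png

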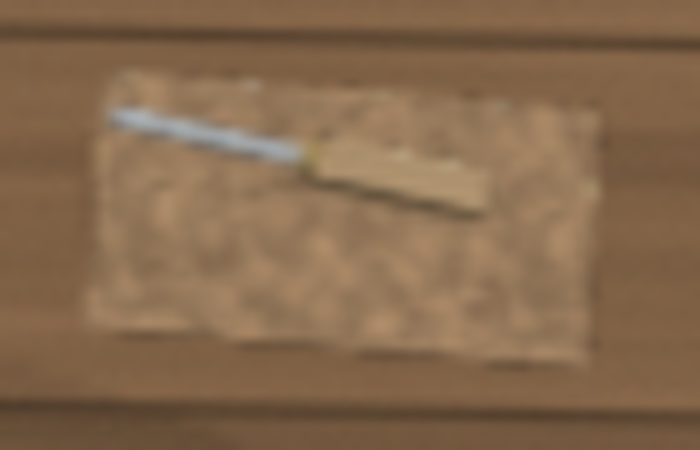

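View pics/hole.png

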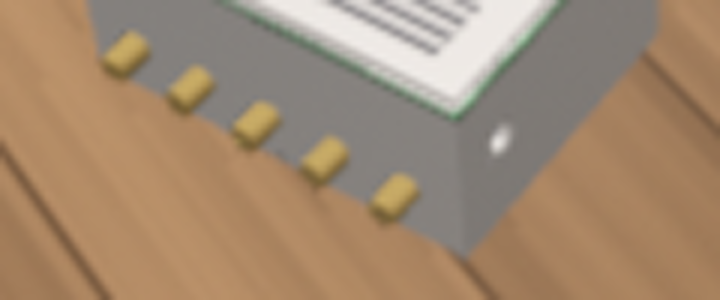

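The top crop agrees with the side estimate: the tip is at top (291,167) and the handle end at (328.5,174). The hole shows at side (238,207.7), about 1 px from the prediction. Next I'll work out the moves.

```bash
cat >> h.py <<'E'
from scipy.spatial.transform import Rotation as Ro
def go(x,y,z,psi,label=''):
    """shift (mm) and turn (deg) for target TCP and tool-y angle psi (deg), modulo half turn"""
    s=manip.sense(); R=Ro.from_quat(s['tool_rot']).as_matrix()
    d=R.T@(np.array([x,y,z])-s['tcp_pos'])*1000
    cur=np.degrees(np.arctan2(R[1,1],R[0,1])); t=-((psi-cur+90)%180-90)
    print(label,'go',np.round(d,1),'turn',round(t,1),'| tcp',np.round(s['tcp_pos'],4),'psi',round(cur,1),'F',np.round(s['force'],1),'gap',round(s['finger_gap'],3),'t',round(s['t'],2),'q',np.round(s['q'],2),'tilt',np.round(R[:,2],3))
E
python3 - <<'E'
from h import *
go(.6411,-.197,.12,78-90)
E
```

```text
go [-670.6 -634.6  111.3] turn 85.7 | tcp [0.175  0.6    0.2313] psi 73.7 F [-0.4  0.9 -0. ] gap 1.0 t 1.9 q [ 1.11  0.53  1.43 -0.    1.18 -0.18] tilt [ 0. -0. -1.]
```

>>> step_arm(targets="-671 -635 0 86; -671 -635 0 86; -671 -635 0 86; -671 -635 0 86; -671 -635 0 86; -671 -635 0 86; -671 -635 0 86; -671 -635 0 86; -671 -635 0 86; -671 -635 0 86; -671 -635 0 86; -671 -635 0 86", gripper=0.3)

```text
t: 3.1
tcp_pos: [0.4788, 0.0801, 0.2316]
tool_rot: [0.779, 0.627, 0.0, 0.0]
force: [0.7, -0.1, -0.5]
finger_gap: 0.701
gripper_force: 0.0
```

Run:
```python
from h import *
go(.6411,-.197,.06,78-90)
```

```text
go [-236.2  217.4  171.7] turn -0.3 | tcp [0.4788 0.0801 0.2316] psi -12.3 F [ 0.7 -0.1 -0.5] gap 0.701 t 3.1 q [-0.07  0.34  1.77  0.    1.03  0.15] tilt [ 0.001  0.    -1.   ]
```

>>> step_arm(targets="-236 217 0 0; -236 217 0 0; -236 217 0 0; -236 217 0 0; -236 217 0 0; -236 217 0 0; -236 217 0 0; -236 217 170 0; -236 217 170 0; -236 217 170 0; -236 217 170 0; -236 217 170 0")

```text
t: 4.3
tcp_pos: [0.6368, -0.1933, 0.0569]
tool_rot: [0.779, 0.627, -0.002, -0.004]
force: [-0.7, 0.7, -0.1]
finger_gap: 0.7
gripper_force: 0.0
```

Run:
```python
from h import *
go(.6411,-.197,.009,78-90)
snap('side','g1.png',(270,120,430,280),4)
```

```text
go [-2.8  5.4 47.8] turn -0.3 | tcp [ 0.6368 -0.1933  0.0569] psi -12.3 F [-0.7  0.7 -0.1] gap 0.7 t 4.3 q [-0.46  0.8   1.44 -0.    0.92 -0.25] tilt [-0.008  0.004 -1.   ]
```

View pics/g1.png

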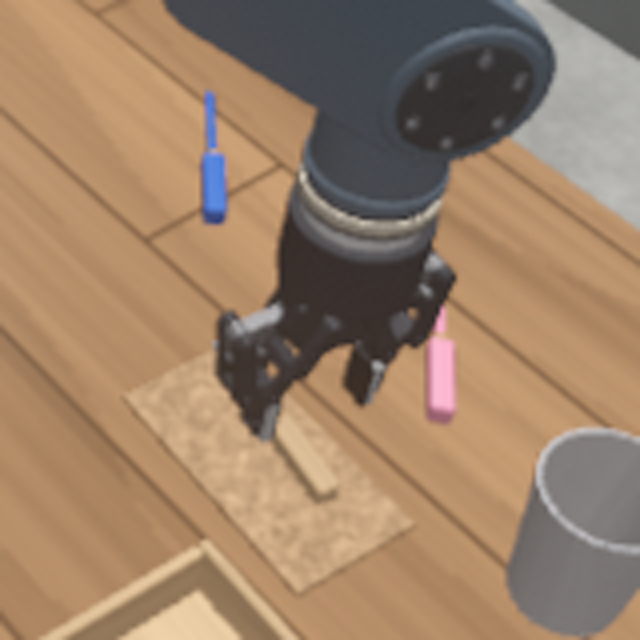

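The fingers straddle the handle, which is at crop (305,460). I'll descend and close.

>>> step_arm(targets="0 0 0 0; 0 0 0 0; -1 1 20 0; -1 1 40 0; -1 1 48 0; -1 1 48 0; -1 1 48 0")

```text
t: 5.05
tcp_pos: [0.6414, -0.1962, 0.0146]
tool_rot: [0.779, 0.628, 0.0, 0.001]
force: [-0.1, -0.4, -0.5]
finger_gap: 0.702
gripper_force: 0.0
```

Run:
```python
from h import *
go(.6411,-.197,.009,78-90)
```

```text
go [-0.8 -0.1  5.6] turn -0.3 | tcp [ 0.6414 -0.1962  0.0146] psi -12.3 F [-0.1 -0.4 -0.5] gap 0.702 t 5.05 q [-0.46  0.86  1.44  0.    0.84 -0.25] tilt [ 0.002 -0.001 -1.   ]
```

>>> step_arm(targets="0 0 5 0; 0 0 5 0; 0 0 5 0")

```text
t: 5.35
tcp_pos: [0.6407, -0.1959, 0.0087]
tool_rot: [0.779, 0.628, 0.0, 0.0]
force: [0.2, -0.2, -0.1]
finger_gap: 0.696
gripper_force: 0.0
```

>>> step_arm(targets="0 0 0 0; 0 0 0 0; 0 0 0 0; 0 0 0 0; 0 0 0 0; 0 0 0 0; 0 0 0 0; 0 0 0 0", gripper=1, squeeze=60)

```text
t: 6.15
tcp_pos: [0.6408, -0.196, 0.0086]
tool_rot: [0.779, 0.628, 0.0, 0.0]
force: [-0.6, 0.5, 2.2]
finger_gap: 0.165
gripper_force: 61.4
```

>>> step_arm(targets="0 0 -25 0; 0 0 -50 0; 0 0 -80 0; 0 0 -100 0; 0 0 -100 0; 0 0 -100 0; 0 0 -100 0")

```text
t: 6.85
tcp_pos: [0.6392, -0.1952, 0.1063]
tool_rot: [0.779, 0.628, -0.001, -0.002]
force: [0.8, 0.1, -1.5]
finger_gap: 0.165
gripper_force: 61.0
```

Run:
```python
from h import *
go(.6411,-.197,.109,21.4)
snap('side','g2.png',(250,100,410,260),4)
```

```text
go [-1.3  2.2 -2.7] turn -33.7 | tcp [ 0.6392 -0.1952  0.1063] psi -12.3 F [ 0.8  0.1 -1.5] gap 0.165 t 6.85 q [-0.46  0.73  1.41  0.    1.   -0.25] tilt [-0.003  0.002 -1.   ]
```

View pics/g2.png

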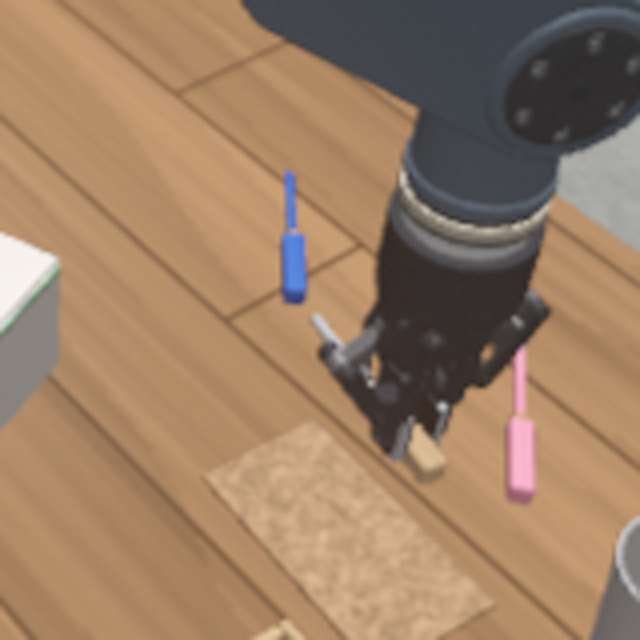

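Run:
```python
from h import *
t=at_z('side',(250+318/4,100+322/4),.113); s=manip.sense()['tcp_pos']; print(t,t-s,np.linalg.norm((t-s)[:2]))
go(.5103,-.1197,.0446,21.4)
```

```text
[ 0.65836829 -0.10364585  0.113     ] [0.0191314  0.09160256 0.00677764] 0.09357905228287731
 go [  46.4 -141.8   62.2] turn -33.7 | tcp [ 0.6392 -0.1952  0.1062] psi -12.3 F [-0.4  0.6 -1.8] gap 0.17 t 6.9 q [-0.46  0.73  1.41 -0.    1.   -0.25] tilt [-0.004  0.002 -1.   ]
```

>>> step_arm(targets="15 -30 0 -8; 30 -75 0 -16; 46 -115 0 -24; 46 -142 0 -32; 46 -142 0 -34; 46 -142 20 -34; 46 -142 40 -34; 46 -142 62 -34; 46 -142 62 -34; 46 -142 62 -34; 46 -142 62 -34")

```text
t: 8.0
tcp_pos: [0.5119, -0.1209, 0.0467]
tool_rot: [0.561, 0.828, 0.0, 0.0]
force: [0.8, -0.0, -1.2]
finger_gap: 0.167
gripper_force: 60.9
```

Run:
```python
from h import *
go(.5103,-.1197,.0446,21.4)
print(proj('side',[.4632+.3648*.03,.0004-.9311*.03,.05]))
snap('side','h1.png',(190,150,350,270),5)
```

```text
go [ 1.7 -1.1  2.1] turn 0.3 | tcp [ 0.5119 -0.1209  0.0467] psi 21.7 F [ 0.8 -0.  -1.2] gap 0.167 t 8.0 q [-0.44  0.69  1.82  0.    0.63 -0.82] tilt [ 0.001 -0.    -1.   ]
[248.04525201 212.12942619]
```

View pics/h1.png

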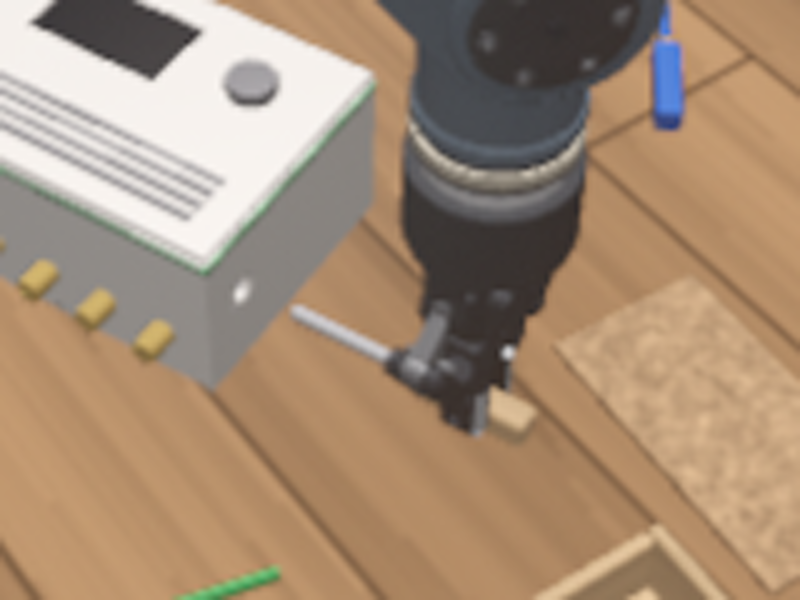

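>>> step_arm(targets="0 -1 2 0; 0 -1 2 0; 10 -1 2 0; 20 -1 2 0; 28 -1 2 0; 36 -1 2 0; 40 -1 2 0; 40 -1 2 0; 40 -1 2 0; 40 -1 2 0")

```text
t: 9.05
tcp_pos: [0.4962, -0.0843, 0.0443]
tool_rot: [0.561, 0.828, 0.0, 0.0]
force: [-0.7, 0.3, -0.8]
finger_gap: 0.167
gripper_force: 60.9
```

Run:
```python
from h import *
go(.5103-.3648*.06,-.1197+.9311*.06,.0446,21.4)
snap('side','h2.png',(190,150,350,270),5)
```

```text
go [21.9  0.3 -0.3] turn 0.3 | tcp [ 0.4962 -0.0843  0.0443] psi 21.7 F [-0.7  0.3 -0.8] gap 0.167 t 9.05 q [-0.39  0.68  1.88 -0.    0.58 -0.77] tilt [ 0.001 -0.    -1.   ]
```

View pics/h2.png

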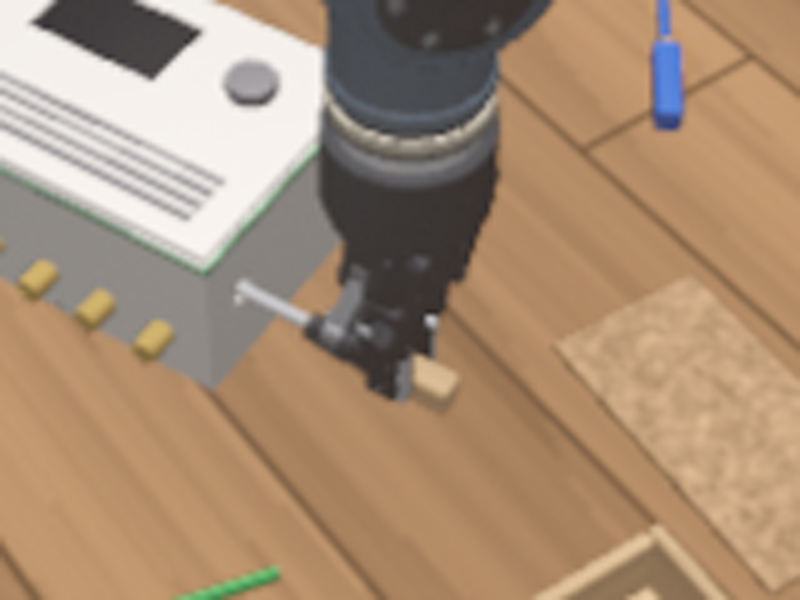

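No contact force; the tip is at the hole at crop (243,288). I'll push on.

>>> step_arm(targets="4 0 0 0; 8 0 0 0; 12 0 0 0; 15 0 0 0; 18 0 0 0; 18 0 0 0; 18 0 0 0")

```text
t: 9.8
tcp_pos: [0.4896, -0.0677, 0.0445]
tool_rot: [0.561, 0.828, -0.0, 0.001]
force: [0.4, -4.0, -0.4]
finger_gap: 0.166
gripper_force: 60.9
```

>>> step_arm(targets="2 0 0 0; 4 0 0 0; 5 0 0 0; 5 0 0 0; 5 0 0 0")

```text
t: 10.3
tcp_pos: [0.4874, -0.0626, 0.0443]
tool_rot: [0.561, 0.828, 0.0, 0.0]
force: [0.6, -2.1, -1.1]
finger_gap: 0.173
gripper_force: 60.9
```

Run:
```python
from h import *
go(.5103-.3648*.06,-.1197+.9311*.06,.0446,21.4)
manip.snapshot('top')
print([(np.round(r['position'],1),r['p']) for r in manip.mark_of('top','drawer_face')])
```

```text
go [-1.5  0.4 -0.3] turn 0.3 | tcp [ 0.4874 -0.0626  0.0443] psi 21.7 F [ 0.6 -2.1 -1.1] gap 0.173 t 10.3 q [-0.36  0.67  1.91 -0.    0.56 -0.74] tilt [ 0. -0. -1.]
[(array([213.1, 171.8]), 0.71)]
```

The drawer has sprung out: its face moved from about (219,195) to (213,172). I'll withdraw the pin and put it back on the pad.

>>> step_arm(targets="-15 0 0 0; -35 0 0 0; -55 0 0 0; -75 0 0 0; -75 0 -30 0; -75 0 -62 0; -75 0 -62 0; -75 0 -62 0")

```text
t: 11.2
tcp_pos: [0.5157, -0.1336, 0.1069]
tool_rot: [0.562, 0.827, 0.0, 0.001]
force: [-0.3, 0.4, -0.4]
finger_gap: 0.167
gripper_force: 60.9
```

Run:
```python
from h import *
go(.639,-.196,.0095,-12.3)
manip.snapshot('top'); manip.snapshot('side')
D=manip.mark_of('top','drawer_face')[0]['position']; d=at_z('top',D,.038); 
F=(.4686,.1099,3.515); c,s=np.cos(F[2]),np.sin(F[2]); R=np.array([[c,-s],[s,c]]); print('face in feeder',R.T@(d[:2]-F[:2]))
m=get_mask('side','pad'); mt=get_mask('top','pad')
for k in ({'side':m},{'top':mt}): print(fit('pad',k,[.63,-.176,-.05]))
```

```text
go [-103.5   91.5   97.6] turn 34.0 | tcp [ 0.5157 -0.1336  0.1069] psi 21.7 F [-0.3  0.4 -0.4] gap 0.167 t 11.2 q [-0.46  0.59  1.77  0.    0.78 -0.84] tilt [ 0.002 -0.001 -1.   ]
face in feeder [-0.21076079  0.00214222]
(array([ 0.62929914, -0.17610636, -0.05873688]), np.float64(0.03595713126451572))
(array([ 0.63351399, -0.17673349, -0.05333965]), np.float64(0.5324911430169681))
```

Run:
```python
from h import *
go(.630,-.207,.0095,-4)
```

```text
go [-112.7   79.9   95.3] turn 25.7 | tcp [ 0.5143 -0.132   0.1052] psi 21.7 F [ 0.6  0.5 -0.9] gap 0.166 t 11.45 q [-0.46  0.59  1.78  0.    0.78 -0.84] tilt [-0.002  0.001 -1.   ]
```

>>> step_arm(targets="-30 20 0 8; -65 45 0 16; -100 70 0 24; -113 80 0 26; -113 80 0 26; -113 80 30 26; -113 80 60 26; -113 80 80 26; -113 80 80 26; -113 80 80 26; -113 80 80 26")

```text
t: 12.55
tcp_pos: [0.6317, -0.2076, 0.0275]
tool_rot: [0.733, 0.681, 0.0, 0.001]
force: [0.6, -1.5, 0.4]
finger_gap: 0.167
gripper_force: 60.9
```

Run:
```python
from h import *
go(.630,-.207,.0095,-4)
```

```text
go [ 0.5 -1.7 18. ] turn -0.2 | tcp [ 0.6317 -0.2076  0.0275] psi -4.2 F [ 0.6 -1.5  0.4] gap 0.167 t 12.55 q [-0.49  0.84  1.46  0.    0.85 -0.41] tilt [ 0.001 -0.001 -1.   ]
```

>>> step_arm(targets="0 0 6 0; 0 0 12 0; 0 0 16 0; 0 0 16 0; 0 0 16 0; 0 0 16 0")

```text
t: 13.15
tcp_pos: [0.6314, -0.2077, 0.0104]
tool_rot: [0.733, 0.68, 0.0, 0.0]
force: [-0.4, -0.6, -1.2]
finger_gap: 0.166
gripper_force: 60.9
```

>>> step_arm(targets="0 0 1 0; 0 0 1 0; 0 0 1 0")

```text
t: 13.45
tcp_pos: [0.6313, -0.2076, 0.0094]
tool_rot: [0.733, 0.68, 0.0, 0.0]
force: [-0.0, -0.5, -0.1]
finger_gap: 0.167
gripper_force: 60.9
```

>>> step_arm(targets="0 0 0 0; 0 0 0 0; 0 0 0 0; 0 0 0 0; 0 0 0 0", gripper=0.5)

```text
t: 13.95
tcp_pos: [0.6313, -0.2076, 0.0094]
tool_rot: [0.733, 0.68, 0.0, 0.0]
force: [0.2, -0.3, -0.7]
finger_gap: 0.499
gripper_force: 0.0
```

>>> step_arm(targets="0 0 -20 0; 0 0 -60 0; 0 0 -110 0; 0 0 -150 0; 60 50 -150 0; 110 100 -150 0; 150 150 -150 0; 150 150 -150 0; 150 150 -150 0")

```text
t: 14.85
tcp_pos: [0.7953, -0.0642, 0.1591]
tool_rot: [0.731, 0.682, 0.002, 0.001]
force: [-1.2, -0.0, -0.6]
finger_gap: 0.501
gripper_force: 0.0
```

Run:
```python
from h import *
go(.5,0.1,.15,111.5)
snap('side','d1.png',None,1.5)
snap('top','d2.png',(180,120,350,240),4)
for c in('top','side'):
    for q in['cartridge1','pin']:
        print(c,q,[(np.round(r['position'],1).tolist(),round(r['p'],2)) for r in manip.recognise(c,q)])
```

```text
go [ 143.2 -306.1    8.3] turn 64.5 | tcp [ 0.7953 -0.0642  0.1591] psi -4.0 F [-1.2 -0.  -0.6] gap 0.501 t 14.85 q [-0.22  0.84  0.98  0.    1.31 -0.15] tilt [ 0.003  0.001 -1.   ]
top cartridge1 []
top pin [([255.4, 134.5], 0.64), ([287.7, 273.8], 0.55), ([317.8, 174.3], 0.5), ([317.8, 138.5], 0.48)]
side cartridge1 [([223.9, 136.1], 0.61), ([268.1, 155.7], 0.58), ([238.7, 138.3], 0.57), ([245.2, 146.3], 0.4)]
side pin [([379.0, 211.4], 0.78), ([340.8, 237.4], 0.68), ([322.9, 162.7], 0.65), ([135.6, 107.7], 0.18)]
```

View pics/d1.png

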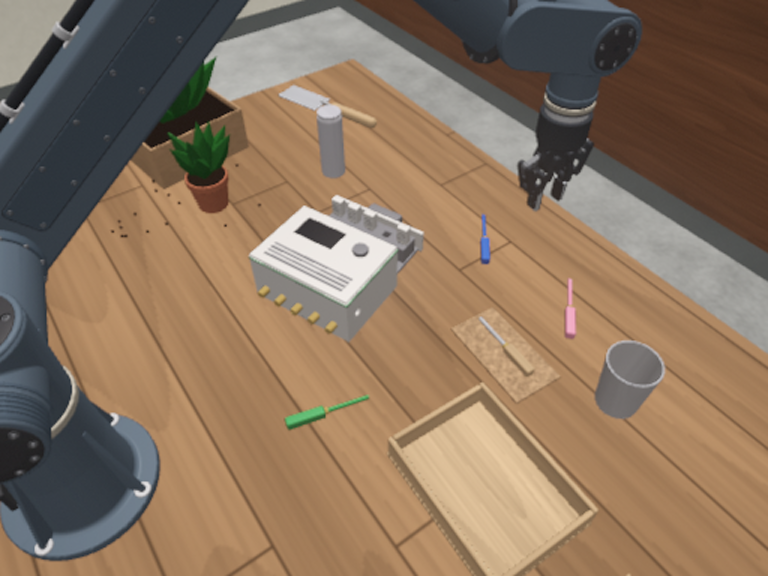

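View pics/d2.png

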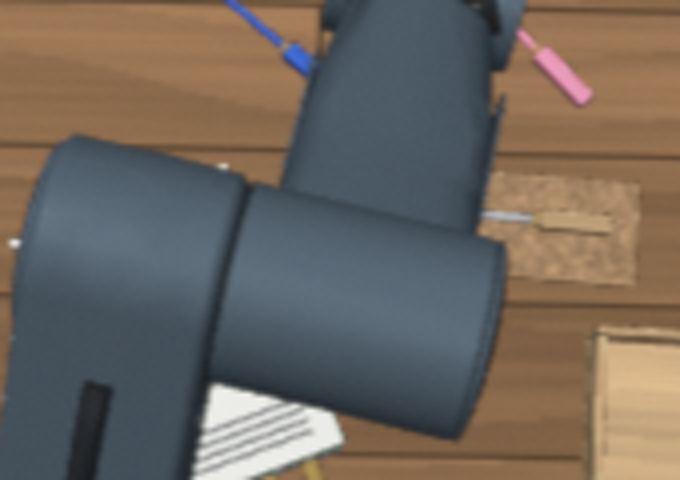

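The pin lies on the cork at side (338,230). The drawer is out with four heads at side pixels (225,138), (235,142), (247,147) and (269,157), and there is a gap at the fourth place. I'll check that against the model.

```bash
cat >> h.py <<'E'
F=(.4686,.1099,3.515); _c,_s=np.cos(F[2]),np.sin(F[2]); FR=np.array([[_c,-_s],[_s,_c]])
def fw(x,y): return FR@np.array([x,y])+F[:2]
E
python3 - <<'E'
from h import *
np.set_printoptions(precision=3,suppress=True)
for d in(.095,.1,.105):
    print(d,[proj('side',[*fw(-.04-d,y),.063]).round(1).tolist() for y in(-.072,-.036,0,.036,.072)], [proj('side',[*fw(-.1-d,0),.038]).round(1).tolist()])
manip.snapshot('side')
for r in manip.masks_of('side','cartridge1'):
    m=r['pixels']; ys,xs=np.nonzero(m); print(r['p'],r['position'],m.sum(),xs.min(),xs.max(),ys.min(),ys.max())
print(manip.mark_of('side','drawer_face'))
for y in(-.072,-.036,0,.072): print(fw(-.14,y))
snap('side','c1.png',(210,120,290,180),10)
E
```

```text
0.095 [[224.2, 137.7], [234.5, 142.2], [245.2, 146.8], [256.1, 151.6], [267.2, 156.5]] [[257.0, 141.7]]
0.1 [[225.2, 136.7], [235.6, 141.2], [246.2, 145.8], [257.1, 150.6], [268.2, 155.4]] [[257.9, 140.7]]
0.105 [[226.2, 135.7], [236.6, 140.2], [247.2, 144.8], [258.1, 149.5], [269.2, 154.4]] [[258.9, 139.8]]
0.67 [236.7, 139.7] 106 231 240 135 148
0.57 [225.3, 135.8] 109 221 229 130 143
0.45 [242.6, 147.7] 114 242 251 139 153
0.41 [267.7, 155.5] 128 264 273 148 162
[{'position': [252.9, 139.0], 'p': 0.66}]
[0.573 0.228]
[0.586 0.194]
[0.599 0.161]
[0.625 0.094]
```

View pics/c1.png

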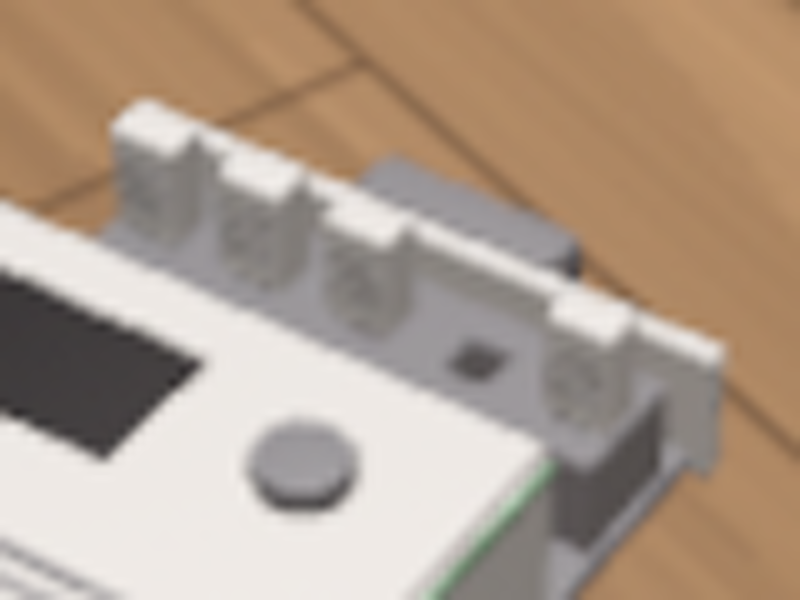

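The crop confirms cartridges 1, 2, 3 and 5 are present, with an empty hole at crop (478,360) for socket 4. A front panel stands behind the heads.

Run:
```python
from h import *
obs=np.array([[155,125],[262,177],[368,225],[593,320]])/10+[210,120]-.5
obs+=.05
from scipy.optimize import least_squares
ys=(-.072,-.036,0,.072)
def res(p): return np.array([proj('side',[*(fw(-.04-p[0],y+p[1])),.081])-o for y,o in zip(ys,obs)]).ravel()
r=least_squares(res,[.1,0]); print(r.x,r.fun.round(1))
for z in(.07,.08,.09): print(z,proj('side',[*fw(-.18-.0,.1)*1,z]),proj('side',[*fw(-.18,.1),z]))
go(*fw(-.14,.072),.15,21.4)
```

```text
[0.09755436 0.00289816] [ 0.1  0.6 -0.1 -0.1  0.1 -0.3 -0.1 -0.1]
0.07 [284.75253774 148.93787588] [284.75253774 148.93787588]
0.08 [284.93227177 146.18335281] [284.93227177 146.18335281]
0.09 [285.114419   143.39184594] [285.114419   143.39184594]
 go [ 151.3 -178.2    9.7] turn -25.8 | tcp [ 0.7914 -0.0704  0.1597] psi -4.4 F [ 0.9  0.  -0.4] gap 0.499 t 15.35 q [-0.23  0.84  0.99 -0.    1.31 -0.15] tilt [-0. -0. -1.]
```

```bash
cat >> h.py <<'E'
CY={1:-.072,2:-.036,3:0,5:.072}
def cart(i,z): go(*fw(-.139,CY[i]+.002),z,21.4,'cart%d'%i)
CR=(.4505,-.3296,-.04)
def crate(u,v,z,psi=21.4):
    c,s=np.cos(CR[2]),np.sin(CR[2]); go(CR[0]+c*u-s*v,CR[1]+s*u+c*v,z,psi,'crate')
E
python3 -c "
from h import *
cart(5,.12)"
```

```text
cart5 go [ 149.  -178.2   39.7] turn -25.8 | tcp [ 0.7914 -0.0704  0.1597] psi -4.4 F [ 0.9  0.  -0.4] gap 0.499 t 15.35 q [-0.23  0.84  0.99 -0.    1.31 -0.15] tilt [-0. -0. -1.]
```

>>> step_arm(targets="40 -45 0 -8; 75 -90 0 -16; 110 -130 0 -24; 149 -178 0 -26; 149 -178 40 -26; 149 -178 40 -26; 149 -178 40 -26; 149 -178 40 -26", gripper=0.64)

```text
t: 16.15
tcp_pos: [0.6275, 0.0917, 0.1204]
tool_rot: [0.562, 0.827, 0.001, 0.002]
force: [0.6, 0.4, -0.7]
finger_gap: 0.361
gripper_force: 0.0
```

```bash
python3 -c "
from h import *
cart(5,.05)
snap('side','c2.png',(210,80,330,180),6)"
```

```text
cart5 go [ 1.  -2.6 70.4] turn 0.3 | tcp [0.6275 0.0917 0.1204] psi 21.7 F [ 0.6  0.4 -0.7] gap 0.361 t 16.15 q [-0.03  0.67  1.5  -0.    0.96 -0.41] tilt [ 0.003 -0.    -1.   ]
```

View pics/c2.png

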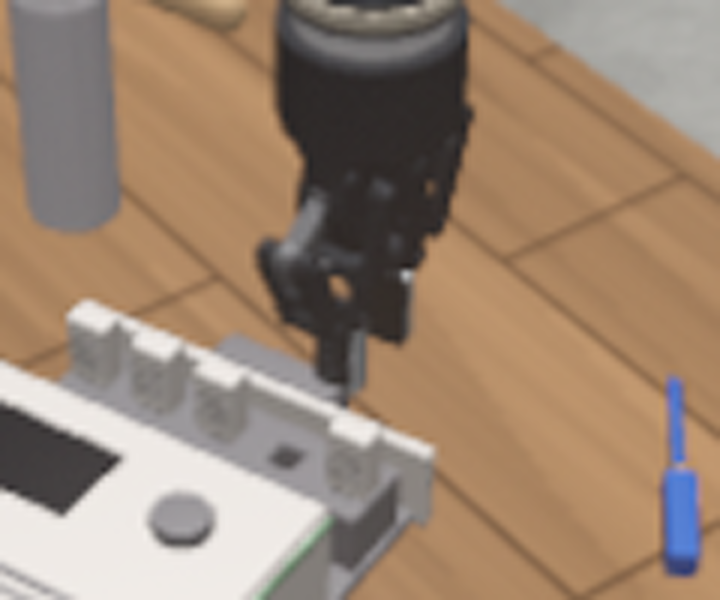

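Fingers are above head 5 (crop (352,425)). I have one picture left, so I'll rely on numbers from here. Descending.

>>> step_arm(targets="0 0 0 0; 0 0 0 0; 0 0 20 0; 0 0 30 0; 0 0 30 0; 0 0 30 0")

```text
t: 16.8
tcp_pos: [0.6256, 0.0925, 0.0892]
tool_rot: [0.561, 0.828, -0.0, -0.0]
force: [0.9, -0.2, 0.1]
finger_gap: 0.356
gripper_force: 0.0
```

```bash
python3 -c "
from h import *
cart(5,.05)"
```

```text
cart5 go [-0.5 -0.9 39.2] turn 0.3 | tcp [0.6256 0.0925 0.0892] psi 21.7 F [ 0.9 -0.2  0.1] gap 0.356 t 16.8 q [-0.03  0.72  1.52 -0.    0.9  -0.41] tilt [-0. -0. -1.]
```

>>> step_arm(targets="0 -1 8 0; 0 -1 16 0; 0 -1 24 0; 0 -1 32 0; 0 -1 38 0; 0 -1 38 0; 0 -1 38 0")

```text
t: 17.5
tcp_pos: [0.6246, 0.0923, 0.051]
tool_rot: [0.561, 0.828, -0.0, -0.0]
force: [-0.6, 0.1, 0.2]
finger_gap: 0.361
gripper_force: 0.0
```

>>> step_arm(targets="0 0 0 0; 0 0 0 0; 0 0 0 0; 0 0 0 0; 0 0 0 0; 0 0 0 0", gripper=1, squeeze=60)

```text
t: 18.1
tcp_pos: [0.6251, 0.0923, 0.0517]
tool_rot: [0.561, 0.828, 0.0, 0.001]
force: [1.9, 0.3, 0.9]
finger_gap: 0.175
gripper_force: 60.3
```

>>> step_arm(targets="0 0 -5 0; 0 0 -10 0; 0 0 -15 0; 0 0 -20 0; 0 0 -28 0; 0 0 -40 0; 0 0 -70 0; 0 0 -110 0; 0 0 -110 0; 0 0 -110 0")

```text
t: 19.1
tcp_pos: [0.6249, 0.0922, 0.1634]
tool_rot: [0.561, 0.828, 0.001, 0.001]
force: [0.5, 0.2, -0.6]
finger_gap: 0.18
gripper_force: 60.4
```

```bash
python3 -c "
from h import *
crate(.045,.055,.16)
manip.snapshot('side')
for r in manip.masks_of('side','cartridge1'): print(r['p'],r['position'])
for n in('crate',):
  m={'side':get_mask('side',n)}; manip.snapshot('top'); m['top']=get_mask('top',n); print(fit(n,m,CR))
"
```

```text
crate go [-295.3 -254.8    3.2] turn 0.3 | tcp [0.6249 0.0922 0.1634] psi 21.7 F [ 0.5  0.2 -0.6] gap 0.18 t 19.1 q [-0.03  0.61  1.48 -0.    1.04 -0.41] tilt [ 0.002 -0.    -1.   ]
0.69 [237.2, 138.5]
(array([ 0.45021419, -0.3301722 , -0.04238245]), np.float64(0.02405122010075683))
```

>>> step_arm(targets="-25 -22 0 0; -60 -52 0 0; -95 -82 0 0; -130 -112 0 0; -165 -142 0 0; -200 -172 0 0; -235 -202 0 0; -265 -230 0 0; -285 -245 0 0; -295 -255 0 0; -295 -255 0 0; -295 -255 0 0")

```text
t: 20.55
tcp_pos: [0.4968, -0.275, 0.1608]
tool_rot: [0.561, 0.828, 0.0, -0.001]
force: [-0.8, -0.3, 0.1]
finger_gap: 0.179
gripper_force: 60.4
```

>>> step_arm(targets="0 0 30 0; 0 0 65 0; 0 0 95 0; 0 0 110 0; 0 0 110 0; 0 0 110 0")

```text
t: 21.15
tcp_pos: [0.4976, -0.2748, 0.0514]
tool_rot: [0.56, 0.828, 0.0, -0.0]
force: [0.1, -0.5, -0.9]
finger_gap: 0.178
gripper_force: 60.3
```

```bash
python3 -c "
from h import *
crate(.045,.055,.046)
"
```

```text
crate go [-1.6 -0.5  5.4] turn 0.4 | tcp [ 0.4976 -0.2748  0.0514] psi 21.8 F [ 0.1 -0.5 -0.9] gap 0.178 t 21.15 q [-0.7   0.72  1.71  0.    0.72 -1.08] tilt [-0.     0.001 -1.   ]
```

>>> step_arm(targets="0 0 4 0; 0 0 7 0; 0 0 7 0; 0 0 7 0")

```text
t: 21.55
tcp_pos: [0.4972, -0.2763, 0.0447]
tool_rot: [0.561, 0.828, -0.0, 0.0]
force: [-0.3, -0.5, -1.0]
finger_gap: 0.178
gripper_force: 60.3
```

>>> step_arm(targets="0 0 0 0; 0 0 0 0; 0 0 0 0; 0 0 0 0", gripper=0.6)

```text
t: 21.95
tcp_pos: [0.497, -0.2762, 0.0444]
tool_rot: [0.561, 0.828, -0.0, 0.0]
force: [-0.0, 0.3, -0.9]
finger_gap: 0.397
gripper_force: 0.0
```

>>> step_arm(targets="0 0 -20 0; 0 0 -50 0; 0 0 -90 0; 0 0 -120 0; 60 50 -120 0; 110 95 -120 0; 155 130 -120 0; 200 170 -120 0; 240 210 -120 0; 270 235 -120 0; 290 255 -120 0; 290 255 -120 0")

```text
t: 23.15
tcp_pos: [0.627, 0.0909, 0.1644]
tool_rot: [0.56, 0.828, 0.0, 0.0]
force: [1.4, 1.2, 1.0]
finger_gap: 0.399
gripper_force: 0.0
```

```bash
python3 -c "
from h import *
cart(3,.12)
manip.snapshot('side'); manip.snapshot('top')
for c in('side','top'):
  for r in manip.recognise(c,'cartridge1'): print(c,round(r['p'],2),np.round(r['position'],1),at_z(c,r['position'],.04).round(3))
print(proj('side',[.497,-.275,.045]))
"
```

```text
cart3 go [73.5 -1.  44.4] turn 0.4 | tcp [0.627  0.0909 0.1644] psi 21.8 F [1.4 1.2 1. ] gap 0.399 t 23.15 q [-0.03  0.62  1.47  0.    1.05 -0.41] tilt [ 0.     0.001 -1.   ]
top 0.5 [190.7 188.1] [0.575 0.235 0.04 ]
[323.87785751 282.91990285]
```

>>> step_arm(targets="35 0 0 0; 72 -1 0 0; 73 -2 25 0; 73 -2 60 0; 73 -2 75 0; 73 -2 75 0; 73 -2 75 0", gripper=0.64)

```text
t: 24.05
tcp_pos: [0.5981, 0.1536, 0.0897]
tool_rot: [0.562, 0.827, 0.0, 0.0]
force: [-0.2, 0.1, 0.2]
finger_gap: 0.362
gripper_force: 0.0
```

```bash
python3 -c "
from h import *
cart(3,.05)"
```

```text
cart3 go [ 4.5  2.5 39.7] turn 0.2 | tcp [0.5981 0.1536 0.0897] psi 21.6 F [-0.2  0.1  0.2] gap 0.362 t 24.05 q [ 0.07  0.7   1.56 -0.    0.88 -0.31] tilt [ 0. -0. -1.]
```

>>> step_arm(targets="4 2 0 0; 4 2 0 0; 4 2 8 0; 4 2 16 0; 4 2 24 0; 4 2 32 0; 4 2 38 0; 4 2 39 0; 4 2 39 0")

```text
t: 24.95
tcp_pos: [0.5977, 0.1592, 0.0498]
tool_rot: [0.561, 0.828, -0.0, -0.0]
force: [0.6, 0.7, 0.2]
finger_gap: 0.357
gripper_force: 0.0
```

>>> step_arm(targets="0 0 0 0; 0 0 0 0; 0 0 0 0; 0 0 0 0; 0 0 0 0", gripper=1)

```text
t: 25.45
tcp_pos: [0.5986, 0.1592, 0.0507]
tool_rot: [0.561, 0.828, 0.0, 0.001]
force: [1.8, 0.8, 0.4]
finger_gap: 0.176
gripper_force: 59.9
```

>>> step_arm(targets="0 0 -5 0; 0 0 -10 0; 0 0 -15 0; 0 0 -20 0; 0 0 -28 0; 0 0 -40 0; 0 0 -70 0; 0 0 -110 0; 0 0 -110 0; 0 0 -110 0")

```text
t: 26.45
tcp_pos: [0.5981, 0.1592, 0.1623]
tool_rot: [0.561, 0.828, 0.001, 0.001]
force: [-0.6, 0.2, -0.0]
finger_gap: 0.176
gripper_force: 60.0
```

```bash
python3 -c "
from h import *
crate(.045,-.04,.16)
manip.snapshot('side'); 
for q in('cartridge1','cartridge5'):
 for r in manip.recognise('side',q): print(q,round(r['p'],2),np.round(r['position'],1))
"
```

```text
crate go [-454.1 -293.4    2.1] turn 0.3 | tcp [0.5981 0.1592 0.1623] psi 21.7 F [-0.6  0.2 -0. ] gap 0.176 t 26.45 q [ 0.08  0.6   1.51 -0.    1.02 -0.3 ] tilt [ 0.002 -0.    -1.   ]
cartridge1 0.54 [248.8 125. ]
cartridge1 0.5 [236.5 141.8]
cartridge1 0.48 [325.4 280. ]
cartridge1 0.41 [225.8 138.3]
cartridge5 0.54 [248.8 125. ]
cartridge5 0.5 [236.5 141.8]
cartridge5 0.48 [325.4 280. ]
cartridge5 0.41 [225.8 138.3]
```

>>> step_arm(targets="-25 -16 0 0; -60 -39 0 0; -100 -65 0 0; -140 -90 0 0; -180 -116 0 0; -220 -142 0 0; -260 -168 0 0; -300 -194 0 0; -340 -220 0 0; -380 -246 0 0; -415 -268 0 0; -440 -285 0 0")

```text
t: 27.8
tcp_pos: [0.4947, -0.3575, 0.1588]
tool_rot: [0.562, 0.827, 0.0, -0.001]
force: [-0.3, -0.4, -0.5]
finger_gap: 0.181
gripper_force: 60.0
```

```bash
python3 -c "
from h import *
crate(.045,-.04,.046)
"
```

```text
crate go [-12.8  -5.7 112.8] turn 0.2 | tcp [ 0.4947 -0.3575  0.1588] psi 21.6 F [-0.3 -0.4 -0.5] gap 0.181 t 27.8 q [-0.81  0.6   1.54 -0.    1.01 -1.19] tilt [-0.002  0.001 -1.   ]
```

>>> step_arm(targets="-8 -6 0 0; -8 -6 0 0; -8 -6 30 0; -8 -6 65 0; -8 -6 95 0; -8 -6 108 0; -8 -6 114 0; -8 -6 114 0; -8 -6 114 0; -8 -6 114 0")

```text
t: 28.8
tcp_pos: [0.4944, -0.3654, 0.0478]
tool_rot: [0.561, 0.828, -0.0, 0.001]
force: [0.5, 0.8, -0.3]
finger_gap: 0.179
gripper_force: 60.0
```

>>> step_arm(targets="0 0 0 0; 0 0 0 0; 0 0 0 0; 0 0 0 0", gripper=0.6)

```text
t: 29.2
tcp_pos: [0.4935, -0.3649, 0.0465]
tool_rot: [0.561, 0.828, -0.0, 0.0]
force: [-0.6, 0.1, 0.8]
finger_gap: 0.4
gripper_force: 0.0
```

>>> step_arm(targets="0 0 -20 0; 0 0 -50 0; 0 0 -90 0; 0 0 -120 0; 60 40 -120 0; 110 72 -120 0; 155 100 -120 0; 200 130 -120 0; 250 162 -120 0; 300 195 -120 0; 350 227 -120 0; 395 250 -120 0")

```text
t: 30.4
tcp_pos: [0.5697, 0.0299, 0.1665]
tool_rot: [0.561, 0.828, 0.0, 0.0]
force: [1.2, 0.5, -0.0]
finger_gap: 0.402
gripper_force: 0.0
```

```bash
python3 -c "
from h import *
cart(2,.12)
"
```

```text
cart2 go [145.   74.9  46.4] turn 0.3 | tcp [0.5697 0.0299 0.1665] psi 21.7 F [ 1.2  0.5 -0. ] gap 0.402 t 30.4 q [-0.14  0.54  1.64 -0.    0.97 -0.52] tilt [ 0.001 -0.    -1.   ]
```

>>> step_arm(targets="45 23 0 0; 90 46 0 0; 130 66 0 0; 145 75 0 0; 145 75 0 0; 145 75 30 0; 145 75 60 0; 145 75 76 0; 145 75 76 0; 145 75 76 0", gripper=0.64)

```text
t: 31.4
tcp_pos: [0.5855, 0.189, 0.0904]
tool_rot: [0.562, 0.827, -0.0, -0.0]
force: [0.3, 0.5, -0.4]
finger_gap: 0.357
gripper_force: 0.0
```

```bash
python3 -c "
from h import *
cart(2,.05)
"
```

```text
cart2 go [ 3.   1.3 40.4] turn 0.2 | tcp [0.5855 0.189  0.0904] psi 21.6 F [ 0.3  0.5 -0.4] gap 0.357 t 31.4 q [ 0.13  0.7   1.57 -0.    0.88 -0.25] tilt [-0. -0. -1.]
```

>>> step_arm(targets="3 1 0 0; 3 1 0 0; 3 1 8 0; 3 1 16 0; 3 1 24 0; 3 1 32 0; 3 1 38 0; 3 1 40 0; 3 1 40 0")

```text
t: 32.3
tcp_pos: [0.5848, 0.1936, 0.0497]
tool_rot: [0.561, 0.828, -0.0, -0.0]
force: [-0.7, 0.3, -0.6]
finger_gap: 0.362
gripper_force: 0.0
```

>>> step_arm(targets="0 0 0 0; 0 0 0 0; 0 0 0 0; 0 0 0 0; 0 0 0 0", gripper=1)

```text
t: 32.8
tcp_pos: [0.5857, 0.1937, 0.0507]
tool_rot: [0.561, 0.828, 0.001, 0.001]
force: [1.5, -0.1, 0.6]
finger_gap: 0.178
gripper_force: 59.3
```

>>> step_arm(targets="0 0 -5 0; 0 0 -10 0; 0 0 -15 0; 0 0 -20 0; 0 0 -28 0; 0 0 -40 0; 0 0 -70 0; 0 0 -110 0; 0 0 -110 0; 0 0 -110 0")

```text
t: 33.8
tcp_pos: [0.5854, 0.1936, 0.1623]
tool_rot: [0.561, 0.828, 0.001, 0.001]
force: [-0.2, -0.9, -0.5]
finger_gap: 0.178
gripper_force: 59.8
```

```bash
python3 -c "
from h import *
crate(-.03,.055,.16)
manip.snapshot('side'); 
for r in manip.recognise('side','cartridge1'): print(round(r['p'],2),np.round(r['position'],1))
m=get_mask('side','crate'); print(fit('crate',{'side':m},CR))
"
```

```text
crate go [-373.6 -324.1    1.8] turn 0.3 | tcp [0.5854 0.1936 0.1623] psi 21.7 F [-0.2 -0.9 -0.5] gap 0.178 t 33.8 q [ 0.14  0.6   1.52 -0.    1.02 -0.24] tilt [ 0.003  0.    -1.   ]
0.56 [224.8 137.6]
0.56 [235.6 116.3]
0.5 [351.5 316.3]
0.47 [321.5 282.3]
(array([ 0.44960317, -0.3297696 , -0.03081197]), np.float64(0.07164089493728254))
```

>>> step_arm(targets="-25 -22 0 0; -60 -52 0 0; -95 -82 0 0; -130 -113 0 0; -165 -143 0 0; -200 -174 0 0; -235 -204 0 0; -270 -234 0 0; -300 -260 0 0; -330 -286 0 0; -355 -308 0 0; -370 -321 0 0")

```text
t: 35.15
tcp_pos: [0.4225, -0.271, 0.1592]
tool_rot: [0.562, 0.827, -0.0, -0.001]
force: [0.5, 0.7, -0.5]
finger_gap: 0.177
gripper_force: 59.8
```

```bash
python3 -c "
from h import *
crate(-.03,.055,.046)
"
```

```text
crate go [ -2.5  -0.6 113.2] turn 0.2 | tcp [ 0.4225 -0.271   0.1592] psi 21.6 F [ 0.5  0.7 -0.5] gap 0.177 t 35.15 q [-0.79  0.47  1.81 -0.    0.86 -1.17] tilt [-0.002  0.001 -1.   ]
```

>>> step_arm(targets="-2 0 0 0; -2 0 0 0; -2 0 30 0; -2 0 65 0; -2 0 95 0; -2 0 108 0; -2 0 114 0; -2 0 114 0; -2 0 114 0; -2 0 114 0")

```text
t: 36.15
tcp_pos: [0.4253, -0.271, 0.0472]
tool_rot: [0.561, 0.828, -0.0, 0.001]
force: [-0.5, -0.4, -0.9]
finger_gap: 0.175
gripper_force: 59.8
```

>>> step_arm(targets="0 0 0 0; 0 0 0 0; 0 0 0 0; 0 0 0 0", gripper=0.6)

```text
t: 36.55
tcp_pos: [0.4247, -0.271, 0.0465]
tool_rot: [0.561, 0.828, -0.0, 0.0]
force: [0.7, 0.3, 0.2]
finger_gap: 0.402
gripper_force: 0.0
```

>>> step_arm(targets="0 0 -20 0; 0 0 -50 0; 0 0 -90 0; 0 0 -120 0; 50 45 -120 0; 100 85 -120 0; 145 120 -120 0; 190 155 -120 0; 230 190 -120 0; 270 225 -120 0; 310 260 -120 0; 350 290 -120 0")

```text
t: 37.75
tcp_pos: [0.5487, 0.1115, 0.1664]
tool_rot: [0.561, 0.828, 0.0, 0.0]
force: [1.5, -1.5, -0.1]
finger_gap: 0.398
gripper_force: 0.0
```

```bash
python3 -c "
from h import *
cart(1,.12)
"
```

```text
cart1 go [97.4 64.5 46.3] turn 0.3 | tcp [0.5487 0.1115 0.1664] psi 21.7 F [ 1.5 -1.5 -0.1] gap 0.398 t 37.75 q [ 0.    0.53  1.66 -0.    0.95 -0.38] tilt [ 0. -0. -1.]
```

>>> step_arm(targets="40 26 0 0; 75 50 0 0; 99 65 0 0; 99 65 0 0; 99 65 30 0; 99 65 60 0; 99 65 76 0; 99 65 76 0; 99 65 76 0", gripper=0.64)

```text
t: 38.65
tcp_pos: [0.572, 0.2248, 0.0904]
tool_rot: [0.561, 0.828, -0.0, -0.0]
force: [-0.0, 0.3, 0.1]
finger_gap: 0.357
gripper_force: 0.0
```

```bash
python3 -c "
from h import *
cart(1,.05)
"
```

```text
cart1 go [ 0.8  0.8 40.4] turn 0.3 | tcp [0.572  0.2248 0.0904] psi 21.7 F [-0.   0.3  0.1] gap 0.357 t 38.65 q [ 0.19  0.7   1.57 -0.    0.88 -0.19] tilt [-0.001 -0.    -1.   ]
```

>>> step_arm(targets="1 1 0 0; 1 1 8 0; 1 1 16 0; 1 1 24 0; 1 1 32 0; 1 1 38 0; 1 1 40 0; 1 1 40 0")

```text
t: 39.45
tcp_pos: [0.5723, 0.2268, 0.0497]
tool_rot: [0.561, 0.828, -0.0, -0.0]
force: [0.2, -0.5, 0.3]
finger_gap: 0.362
gripper_force: 0.0
```

>>> step_arm(targets="0 0 0 0; 0 0 0 0; 0 0 0 0; 0 0 0 0; 0 0 0 0", gripper=1)

```text
t: 39.95
tcp_pos: [0.5729, 0.2269, 0.0506]
tool_rot: [0.561, 0.828, 0.0, 0.0]
force: [1.2, 0.7, 0.6]
finger_gap: 0.179
gripper_force: 58.8
```

>>> step_arm(targets="0 0 -5 0; 0 0 -10 0; 0 0 -15 0; 0 0 -20 0; 0 0 -28 0; 0 0 -40 0; 0 0 -70 0; 0 0 -110 0; 0 0 -110 0; 0 0 -110 0")

```text
t: 40.95
tcp_pos: [0.5731, 0.227, 0.1624]
tool_rot: [0.561, 0.828, 0.001, 0.001]
force: [-0.5, 0.0, -2.0]
finger_gap: 0.178
gripper_force: 59.8
```

```bash
python3 -c "
from h import *
crate(-.03,-.04,.16)
manip.snapshot('side'); 
for r in manip.recognise('side','cartridge1'): print(round(r['p'],2),np.round(r['position'],1))
m=get_mask('side','crate'); print(fit('crate',{'side':m},CR))
"
```

```text
crate go [-495.8 -363.8    1.6] turn 0.4 | tcp [0.5731 0.227  0.1624] psi 21.8 F [-0.5  0.  -2. ] gap 0.178 t 40.95 q [ 0.2   0.6   1.52 -0.    1.02 -0.18] tilt [ 0.003  0.001 -1.   ]
0.8 [350.7 319. ]
0.69 [322.7 280.4]
0.54 [295.9 297.8]
0.39 [227.2 112.1]
(array([ 0.4496932 , -0.33046275, -0.03435211]), np.float64(0.07094233143260242))
```

>>> step_arm(targets="-25 -18 0 0; -65 -48 0 0; -105 -77 0 0; -150 -110 0 0; -190 -139 0 0; -230 -169 0 0; -270 -198 0 0; -310 -227 0 0; -350 -257 0 0; -390 -286 0 0; -430 -315 0 0; -460 -337 0 0")

```text
t: 42.3
tcp_pos: [0.4284, -0.3276, 0.1591]
tool_rot: [0.562, 0.827, 0.0, -0.001]
force: [0.3, -0.8, -1.5]
finger_gap: 0.179
gripper_force: 59.8
```

```bash
python3 -c "
from h import *
crate(-.03,-.04,.046)
"
```

```text
crate go [-34.6 -23.7 113.1] turn 0.2 | tcp [ 0.4284 -0.3276  0.1591] psi 21.6 F [ 0.3 -0.8 -1.5] gap 0.179 t 42.3 q [-0.86  0.51  1.72 -0.    0.91 -1.24] tilt [-0.002  0.001 -1.   ]
```

>>> step_arm(targets="-15 -12 0 0; -30 -23 0 0; -30 -23 0 0; -30 -23 30 0; -30 -23 65 0; -30 -23 95 0; -30 -23 108 0; -30 -23 114 0; -30 -23 114 0; -30 -23 114 0; -30 -23 114 0")

```text
t: 43.4
tcp_pos: [0.4204, -0.3624, 0.0477]
tool_rot: [0.561, 0.828, -0.0, 0.001]
force: [0.4, -0.6, -0.4]
finger_gap: 0.179
gripper_force: 59.8
```

>>> step_arm(targets="0 0 0 0; 0 0 0 0; 0 0 0 0; 0 0 0 0", gripper=0.6)

```text
t: 43.8
tcp_pos: [0.4197, -0.3618, 0.0465]
tool_rot: [0.561, 0.828, -0.0, 0.0]
force: [-0.3, 0.6, 0.2]
finger_gap: 0.398
gripper_force: 0.0
```

>>> step_arm(targets="0 0 -20 0; 0 0 -50 0; 0 0 -90 0; 0 0 -120 0; 0 0 -120 0; 0 0 -120 0")

```text
t: 44.4
tcp_pos: [0.4197, -0.3617, 0.1668]
tool_rot: [0.561, 0.828, -0.0, 0.001]
force: [-0.0, -0.2, -0.8]
finger_gap: 0.402
gripper_force: 0.0
```

```bash
python3 -c "
from h import *
for d in(.03,.05): go(*fw(-.2-d,0),.16,21.4)
"
```

```text
go [418.6 450.1   6.5] turn 0.3 | tcp [ 0.4197 -0.3617  0.1668] psi 21.7 F [-0.  -0.2 -0.8] gap 0.402 t 44.4 q [-0.91  0.52  1.68 -0.    0.95 -1.29] tilt [ 0.001 -0.001 -1.   ]
 go [418.5 470.1   6.5] turn 0.3 | tcp [ 0.4197 -0.3617  0.1668] psi 21.7 F [-0.  -0.2 -0.8] gap 0.402 t 44.4 q [-0.91  0.52  1.68 -0.    0.95 -1.29] tilt [ 0.001 -0.001 -1.   ]
```

All four are released in the crate. I'll move in front of the drawer with the fingers shut, turned 90° so that their narrow side faces the drawer.

>>> step_arm(targets="30 32 0 -8; 60 64 0 -16; 95 104 0 -24; 130 143 0 -32; 165 182 0 -40; 200 222 0 -48; 235 261 0 -56; 270 300 0 -64; 305 340 0 -72; 340 380 0 -80; 375 420 0 -88; 400 448 0 -90", gripper=1, squeeze=40)

```text
t: 45.6
tcp_pos: [0.6811, 0.1661, 0.1635]
tool_rot: [-0.19, 0.982, 0.0, -0.002]
force: [1.1, -0.9, -0.7]
finger_gap: 0.002
gripper_force: 0.0
```

```bash
python3 -c "
from h import *
go(*fw(-.25,0),.037,111.4)
"
```

```text
go [-32.5  24.7 126.4] turn 0.5 | tcp [0.6811 0.1661 0.1635] psi 111.9 F [ 1.1 -0.9 -0.7] gap 0.002 t 45.6 q [ 0.08  0.7   1.28 -0.    1.16 -1.87] tilt [-0.005 -0.001 -1.   ]
```

>>> step_arm(targets="-32 25 0 0; -32 25 0 0; -32 25 0 0; -32 25 40 0; -32 25 80 0; -32 25 110 0; -32 25 122 0; -32 25 122 0; -32 25 122 0")

```text
t: 46.5
tcp_pos: [0.703, 0.1986, 0.0453]
tool_rot: [-0.188, 0.982, -0.0, 0.001]
force: [0.5, 0.1, 0.5]
finger_gap: 0.002
gripper_force: 0.0
```

```bash
python3 -c "
from h import *
go(*fw(-.25,0),.037,111.4)
go(*fw(-.117,0),.037,111.4,'locked')
"
```

```text
go [0.6 2.9 8.3] turn 0.3 | tcp [0.703  0.1986 0.0453] psi 111.7 F [0.5 0.1 0.5] gap 0.002 t 46.5 q [ 0.12  0.88  1.26 -0.    1.   -1.83] tilt [ 0.001  0.    -1.   ]
locked go [133.6   3.6   8.1] turn 0.3 | tcp [0.703  0.1986 0.0453] psi 111.7 F [0.5 0.1 0.5] gap 0.002 t 46.5 q [ 0.12  0.88  1.26 -0.    1.   -1.83] tilt [ 0.001  0.    -1.   ]
```

>>> step_arm(targets="0 3 7 0; 0 3 7 0; 10 3 7 0; 22 3 7 0; 34 3 7 0; 46 3 7 0; 58 3 7 0; 70 3 7 0; 82 3 7 0; 94 3 7 0; 104 3 7 0; 110 3 7 0")

```text
t: 47.7
tcp_pos: [0.6021, 0.1627, 0.0388]
tool_rot: [-0.188, 0.982, 0.0, 0.004]
force: [4.5, 4.4, -3.4]
finger_gap: -0.002
gripper_force: 2.8
```

>>> step_arm(targets="4 0 0 0; 8 0 0 0; 12 0 0 0; 16 0 0 0; 18 0 0 0; 18 0 0 0; 18 0 0 0")

```text
t: 48.4
tcp_pos: [0.5869, 0.1566, 0.0389]
tool_rot: [-0.188, 0.982, 0.0, 0.006]
force: [5.2, 5.2, -4.5]
finger_gap: -0.001
gripper_force: 3.4
```

```bash
python3 -c "
from h import *
go(*fw(-.117,0),.037,111.4,'locked')
"
```

```text
locked go [10.2 -0.3  1.8] turn 0.3 | tcp [0.5869 0.1566 0.0389] psi 111.7 F [ 5.2  5.2 -4.5] gap -0.001 t 48.4 q [ 0.08  0.76  1.62  0.    0.75 -1.88] tilt [ 0.011  0.003 -1.   ]
```

>>> step_arm(targets="2 0 0 0; 4 0 0 0; 5 0 0 0; 5 0 0 0")

```text
t: 48.8
tcp_pos: [0.5831, 0.1551, 0.039]
tool_rot: [-0.188, 0.982, 0.001, 0.007]
force: [7.3, 5.6, -4.8]
finger_gap: 0.0
gripper_force: 4.1
```

>>> step_arm(targets="2 0 0 0; 3 0 0 0; 4 0 0 0; 4 0 0 0")

```text
t: 49.2
tcp_pos: [0.5798, 0.1538, 0.039]
tool_rot: [-0.188, 0.982, 0.001, 0.007]
force: [7.5, 6.6, -5.2]
finger_gap: -0.004
gripper_force: 4.4
```

>>> step_arm(targets="1 0 0 0; 2 0 0 0; 2 0 0 0; 2 0 0 0")

```text
t: 49.6
tcp_pos: [0.5769, 0.1526, 0.039]
tool_rot: [-0.188, 0.982, 0.0, 0.006]
force: [5.4, 5.0, -3.5]
finger_gap: -0.0
gripper_force: 3.4
```

>>> step_arm(targets="1 0 0 0; 2 0 0 0; 2 0 0 0; 2 0 0 0")

```text
t: 50.0
tcp_pos: [0.5749, 0.1518, 0.039]
tool_rot: [-0.188, 0.982, 0.0, 0.006]
force: [5.0, 5.1, -3.7]
finger_gap: 0.001
gripper_force: 3.3
```

```bash
python3 -c "
from h import *
go(*fw(-.117,0),.037,111.4,'locked')
"
```

```text
locked go [-2.8 -0.2  2. ] turn 0.3 | tcp [0.5749 0.1518 0.039 ] psi 111.7 F [ 5.   5.1 -3.7] gap 0.001 t 50.0 q [ 0.07  0.75  1.65  0.    0.72 -1.88] tilt [ 0.011  0.003 -1.   ]
```

>>> step_arm(targets="1 0 0 0; 2 0 0 0; 2 0 0 0; 2 0 0 0")

```text
t: 50.4
tcp_pos: [0.5721, 0.1507, 0.0389]
tool_rot: [-0.188, 0.982, 0.0, 0.005]
force: [3.6, 3.3, -2.1]
finger_gap: 0.001
gripper_force: 2.5
```

>>> step_arm(targets="1 0 0 0; 2 0 0 0; 2 0 0 0; 2 0 0 0")

```text
t: 50.8
tcp_pos: [0.5706, 0.1501, 0.0389]
tool_rot: [-0.188, 0.982, 0.0, 0.005]
force: [4.9, 5.9, -2.3]
finger_gap: -0.001
gripper_force: 2.8
```

```bash
python3 -c "
from h import *
go(*fw(-.117,0),.037,111.4,'locked')
manip.snapshot('side')
print(manip.mark_of('side','drawer_face'),proj('side',[*fw(-.1,0),.038]))
"
```

```text
locked go [-7.3 -0.2  2. ] turn 0.3 | tcp [0.5706 0.1501 0.0389] psi 111.7 F [ 4.9  5.9 -2.3] gap -0.001 t 50.8 q [ 0.07  0.75  1.66  0.    0.72 -1.88] tilt [ 0.01   0.002 -1.   ]
[] [238.28102049 160.73704608]
```

>>> step_arm(targets="1 0 0 0; 2 0 0 0; 2 0 0 0; 2 0 0 0")

```text
t: 51.3
tcp_pos: [0.5688, 0.1494, 0.0389]
tool_rot: [-0.188, 0.982, 0.0, 0.005]
force: [4.1, 4.3, -1.5]
finger_gap: -0.001
gripper_force: 2.9
```

>>> step_arm(targets="1 0 0 0; 2 0 0 0; 2 0 0 0; 2 0 0 0")

```text
t: 51.7
tcp_pos: [0.567, 0.1487, 0.0389]
tool_rot: [-0.188, 0.982, 0.0, 0.005]
force: [4.5, 4.5, -2.2]
finger_gap: 0.002
gripper_force: 2.9
```

>>> step_arm(targets="1 0 0 0; 2 0 0 0; 2 0 0 0; 2 0 0 0")

```text
t: 52.1
tcp_pos: [0.5664, 0.1484, 0.0391]
tool_rot: [-0.188, 0.982, 0.0, 0.007]
force: [5.2, 6.7, -4.3]
finger_gap: 0.0
gripper_force: 4.0
```

>>> step_arm(targets="1 0 0 0; 2 0 0 0; 3 0 0 0; 3 0 0 0")

```text
t: 52.5
tcp_pos: [0.5664, 0.1482, 0.0393]
tool_rot: [-0.188, 0.982, 0.001, 0.01]
force: [10.1, 8.8, -7.5]
finger_gap: 0.001
gripper_force: 6.3
```

>>> step_arm(targets="1 0 0 0; 2 0 0 0; 3 0 0 0; 3 0 0 0")

```text
t: 52.9
tcp_pos: [0.5663, 0.1479, 0.0395]
tool_rot: [-0.187, 0.982, 0.001, 0.013]
force: [13.2, 13.0, -10.2]
finger_gap: -0.002
gripper_force: 8.6
```

It has reached a hard stop at about 18 N. I'll back off and see whether the drawer stays.

>>> step_arm(targets="-5 0 0 0; -10 0 0 0; -18 0 0 0; -30 0 0 0; -50 0 0 0; -70 0 0 0; -70 0 -40 0; -70 0 -90 0; -70 0 -120 0; -70 0 -120 0")

```text
t: 53.9
tcp_pos: [0.6236, 0.1703, 0.1633]
tool_rot: [-0.189, 0.982, -0.001, 0.005]
force: [1.2, -0.9, 0.1]
finger_gap: -0.0
gripper_force: 0.0
```

>>> step_arm(targets="-50 0 0 0; -100 0 0 0; -100 50 0 0; -100 100 0 0; -100 100 0 0; -100 100 0 0")

```text
t: 54.5
tcp_pos: [0.6744, 0.3012, 0.1562]
tool_rot: [-0.19, 0.982, -0.0, -0.001]
force: [0.4, -0.1, 0.3]
finger_gap: 0.002
gripper_force: 0.0
```

Run:
```python
from h import *
go(.7,.2,.16,111.4)
S=manip.snapshot('side')[:,:,::-1]; 
for q in ('drawer_face','cartridge1','pin','crate','tin','spraycan','potplant'): print('side',q,[(np.round(r['position'],1).tolist(),round(r['p'],2)) for r in manip.mark_of('side',q)])
T=manip.snapshot('top')[:,:,::-1]
for q in ('drawer_face','cartridge1','pin','crate'): print('top',q,[(np.round(r['position'],1).tolist(),round(r['p'],2)) for r in manip.mark_of('top',q)])
A=cv2.resize(S[80:384,120:420],(600,608)); A=A[:600]
B=cv2.resize(T[120:220,180:270],(200,222)); 
C=np.zeros((600,800,3),np.uint8); C[:,:600]=A; C[:222,600:]=B
B2=cv2.resize(T[185:285,320:420],(200,200)); C[230:430,600:]=B2
cv2.imwrite('pics/final.png',C)
```

```text
go [  14.1 -103.4   -3.7] turn 0.5 | tcp [0.6744 0.3012 0.1562] psi 111.9 F [ 0.4 -0.1  0.3] gap 0.002 t 54.5 q [ 0.27  0.76  1.17 -0.    1.21 -1.68] tilt [-0.003 -0.001 -1.   ]
side drawer_face []
side cartridge1 [([347.6, 327.4], 0.71), ([319.8, 291.6], 0.59), ([293.9, 307.8], 0.55), ([322.0, 347.9], 0.53)]
side pin [([333.7, 241.8], 0.83), ([379.9, 217.7], 0.7), ([203.7, 280.4], 0.64), ([325.2, 168.8], 0.55)]
side crate [([323.2, 326.8], 0.62)]
side tin [([413.1, 266.4], 0.64), ([320.4, 291.0], 0.39)]
side spraycan [([221.1, 113.2], 0.69)]
side potplant []
top drawer_face [([216.9, 190.6], 0.65)]
top cartridge1 [([372.4, 222.3], 0.54), ([343.2, 238.7], 0.48), ([368.3, 239.8], 0.43), ([344.8, 214.6], 0.38)]
top pin [([318.6, 142.1], 0.62), ([288.8, 271.8], 0.62), ([258.1, 135.9], 0.57), ([320.4, 178.1], 0.52)]
top crate [([362.4, 230.8], 0.56), ([361.1, 153.9], 0.45)]
```

View pics/final.png

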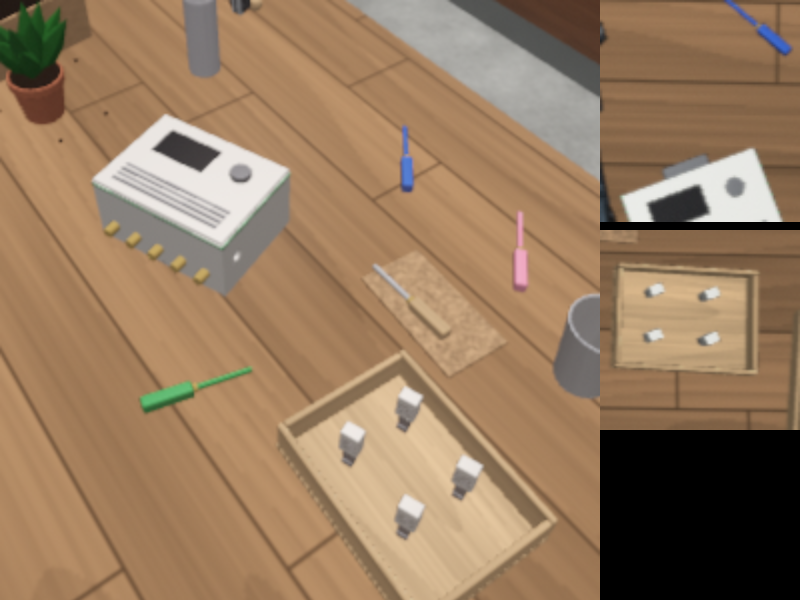

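Four cartridges stand in the crate and the drawer grip is flush at the feeder front. The pin lies on the cork but has shifted, with its tip at crop (374,266). I'll check where that puts it relative to the pad.

Run:
```python
from h import *
t=at_z('side',(120+374/2,80+266/2),.014); e=at_z('side',(120+443/2,80+329/2),.022)
P=np.array([.6293,-.1761]); a=-.057; R=np.array([[np.cos(a),-np.sin(a)],[np.sin(a),np.cos(a)]])
print(t,e,np.linalg.norm((t-e)[:2])); d=(t-e)[:2]; d/=np.linalg.norm(d)
print('pad frame tip',R.T@(t[:2]-P),'origin',R.T@(t[:2]-.1*d-P),'end',R.T@(e[:2]-P))
print('face top',at_z('top',manip.mark_of('top','drawer_face')[0]['position'],.038),fw(-.1,0))
```

```text
[ 0.60968694 -0.09222809  0.014     ] [ 0.60891788 -0.2159099   0.022     ] 0.12368420650540446
pad frame tip [-0.02435932  0.08261836] origin [-0.0192833  -0.01725273] end [-0.01808108 -0.0409064 ]
face top [0.56907202 0.14862748 0.038     ] [0.56170898 0.14637901]
```

```bash
python3 -c "
from station import manip
print(manip.sign_off())"
```

```text
the job is handed in; nothing more can be done
None
```

The job is handed in at about 54.5 s of the 210 s limit: all four cartridges present (1, 2, 3 and 5; socket 4 was empty) stand in the crate, the drawer is pushed to its stop and stayed shut when released, the pin lies wholly on the cork pad although something nudged it after I set it down, and the crate is in place with the tin, spray can and plant untouched.

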